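# Refill the spice carousel and click the salt shaker to the front

## Robot

A 7-joint arm with a two-finger parallel gripper is mounted at the origin on a cart in front of the work surface, level with it; the furniture and walls round the work are solid. World frame = base frame: x ahead of the robot, y to its left, z up, the work surface at z = 0. Lengths are in m, angles in rad, forces in N, time in s.
With the tool pointing down it reaches from about 0.35 to 0.775 m from the base axis. Payload 3.1 kg.
Tool frame: the origin (TCP) lies at the very end of the fingers, on their centre line; the grasp point (between the pads) lies 19 mm behind it; z points along the fingers, y is the line along which they close (so a half turn about z gives the same grasp; the last joint's range is limited). The gripper opens to 85 mm and grips with 20 to 120 N. Pads are 22 mm wide; open, the fingers measure 114 mm over their backs; the gripper's body (76 mm by 85 mm) begins 54 mm behind the grasp point. The pads swing forward as they close: fully open they stand 13 mm farther back than shut.
Start: joints at [1.222, 0.311, 0.014, 1.512, -0.004, 1.319, -0.027], TCP at [0.166, -0.524, 0.231] pointing down, gripper open.
Joint ranges: [-2.7, 2.7], [-0.3, 1.91], [-1.27, 1.3], [0.12, 2.57], [-1.44, 4.58], [0.2, 2.03], [-3.05, 3.05]. Speed limits (rad/s): [2.79, 2.79, 3.14, 3.14, 3.14, 3.14, 3.14].

## Interface

Orientations are given as a 3x3 rotation matrix whose columns are the frame's x, y, z axes.
In Python, from plant import bot gives the robot as it stands. The module is installed in compiled form; this text tells all that it offers. Calls block until the motion is done:
- bot.move_pose(position, orientation): joint-space move of the TCP to a pose.
- bot.line_to(position, rotation=None, feed=0.15, f_stop=None): straight line of the TCP; rotation=None keeps the orientation; feed is the mean speed in m/s. With f_stop (N) it stops when the force on the tool has changed by that much, and returns True; else False.
- bot.goto_joints(angles): joint-space move.
- bot.gripper_to(opening, grip_force=None): finger opening in m; grip_force is the grip in N (None keeps the last); returns when the fingers have stopped.
- bot.dwell(seconds).
- bot.inverse_kinematics(position, orientation): joint angles nearest the present ones, or None.
- bot.state(): the state.
- bot.grab_frame(name): name is "side" or "top"; returns the picture (480x640x3 uint8, blue, green, red); there is no depth.
- bot.camera_info(name): a dict with "camera_matrix" (3x3 intrinsics, pixels), "R" (3x3) and "t" (3): a world point X has camera coordinates R X + t. Camera axes: x right, y down, z forward; pixel columns grow to the right and rows downward; lengths in m; the calibration is good to about 2 mm. A picture is of the moment at which its call begins. camera_info takes no time and is no camera call.
A pose or a line that the arm cannot do raises bot.PlanningError and nothing moves.
- bot.close_job(): hands the job in; it is judged then, once.
The state is a dict: "t": time; "joints": joint angles; "dq": joint speeds; "joint_torque": joint torques, N m; "position": TCP position; "eef_rot": TCP orientation; "wrist_force": force on the tool from outside, world axes, zero at the start; "wrist_torque": the same for the moment, N m; "width": finger opening in m; "finger_force": force on a finger pad.
Only numpy, scipy, OpenCV 4.12 (cv2) and the standard library are available. Lean on these libraries where they do the work, as an engineer would, in place of code of your own. Each camera call takes 0.05 s, during which the arm holds its last target. There are 200 camera calls.

## Task

The spice jar that has fallen over on the worktop belongs in the empty front pocket of the spice carousel. First stand it upright on the worktop and let go of it, then take it again with a fresh grip and set it down (do not drop it) upright to the bottom of the empty pocket while that pocket is still at the red front mark, and let go. Then turn the carousel by one single click, whichever way brings its white salt shaker to the red front mark, leaving it clicked home with all four jars standing in their pockets and everything else on the worktop left where it is.

Things in the scene. Friction and masses are not known exactly. Their poses are not given: they have to be found in the camera images.
- jar: the fallen spice jar: pale green contents, yellow cap; about 42 mm in diameter, 96 mm long (cap: the last 20 mm), 0.11 kg. Origin at the centre of its underside, z axis along the jar from underside to cap. At the start it lies on the worktop to the right of the carousel (axis 21 mm above the worktop), cap pointing slantwise to the near right (from -x, 25 to 65 degrees towards -y)
- carousel: grey fixed foot of the spice carousel, 198 mm across; origin on the worktop under the turning axis, z up. Its red mark is on its -x side, the front, facing the robot within 35 degrees. The wooden wheel on it (190 mm across, top at 26 mm) has four aluminium pockets, inner diameter 49 mm, rims at 62 mm, 65 mm from the axis: front (empty at the start), right, back, left
- front_mark (a point): point fixed to the foot, where the centre of the pocket that stands at the front mark lies, at the height of the pocket floor (26 mm above the worktop)
- pocket (a point): centre of the floor of the pocket that is empty at the start; moves with the wheel; 26 mm above the worktop, the rim is 36 mm above it
- handle (a point): centre of the black bar handle on top of the wheel, on the turning axis, 142 mm above the worktop; x axis along the bar. The bar is 60 mm long, 16 mm thick, 32 mm high, top at 158 mm (the jars in the pockets end at 122 mm). It turns with the wheel; at the start it points at the front pocket
- wheel (a joint): angle of the wheel, 0 at the start, growing anticlockwise seen from above, endless. A spring detent holds it at every quarter turn (1.571); turning takes up to about 0.25 N m plus some damping, and when let go it moves on by itself to the nearest quarter turn, so past half way it clicks on to the next
- shaker: white salt shaker with a grey top, 44 mm in diameter, 90 mm high, standing loose in the pocket left or right of the front one (either is possible). Origin at the centre of its underside, z up
- side_jar: spice jar like the fallen one, standing loose in the carousel pocket across the axis from the salt shaker. Origin at the centre of its underside, z up
- back_jar: spice jar like the fallen one, standing loose in the carousel's back pocket. Origin at the centre of its underside, z up
- tub: bystander: small white tub with blue lid, 69 mm across, 66 mm high, right of the work; origin at the centre of its underside
- stoneware: bystander: brown stoneware jar with black lid, 72 mm across, 87 mm high, left of the carousel; origin at the centre of its underside
- cleaner: bystander: green spray cleaner bottle, 55 x 105 mm, 262 mm high, left of the carousel; origin at the centre of its underside
- red_spoon: bystander: red cooking spoon, 268 mm long, lying at the left; origin at the centre of its underside
- soap: bystander: blue washing-up liquid bottle, 60 mm across, 203 mm high, at the far right; origin at the centre of its underside
Mind the look-alikes: they are no part of the job. What is shaped like the side_jar but blue or pink is not meant.

How it is judged:
On the way, in this order (a step that is already met when the one before it is completed fails the run):
1. the fallen jar stands upright on the worktop, let go (height (world z) of jar below 0.008 m and angle between jar's own z axis and vertical below 0.1 rad and contact force between jar and the fingers below 0.1 N), for 0.2 s.
2. the jar stands at the bottom of the empty pocket, let go, with that pocket still at the front mark (horizontal distance between jar and pocket below 0.009 m and z of jar in the frame of pocket below 0.007 m and angle between jar's own z axis and vertical below 0.2 rad and horizontal distance between pocket and front_mark below 0.015 m and contact force between jar and the fingers below 0.1 N), for 0.2 s.
At the end, for the whole second after the job is handed in: The once fallen jar stands upright (0.2 rad) on the floor of the once empty pocket (9 mm of centre), the wheel rests one quarter turn (0.1 rad) from its start, the salt shaker stands at the front mark (15 mm), the other two jars stand upright in their pockets; all at rest (horizontal distance between jar and pocket below 0.009 m and z of jar in the frame of pocket below 0.007 m and angle between each of jar, shaker, side_jar, back_jar's own z axis and vertical below 0.2 rad and horizontal distance between shaker and front_mark below 0.015 m and z of each of shaker, side_jar, back_jar in the frame of front_mark below 0.007 m and horizontal distance between each of side_jar, back_jar and carousel below 0.075 m and (value of joint wheel between 1.471 and 1.671 rad or value of joint wheel between -1.671 and -1.471 rad) and velocity of joint wheel between -0.05 and 0.05 rad/s and linear speed of jar below 0.02 m/s); the robot touches nothing.
It fails at once if the fallen jar is dropped (falls free faster than 0.8 m/s) (linear speed of jar above 0.8 m/s and contact force between jar and the fingers below 0.1 N).
It fails at once if a jar in the carousel is tipped by more than 0.5 rad (angle between any of shaker, side_jar, back_jar's own z axis and vertical above 0.5 rad).
It fails at once if the carousel is turned more than one click (beyond 2.4 rad either way) (value of joint wheel above 2.4 rad or value of joint wheel below -2.4 rad).
It fails at once if a bystander is moved by more than 30 mm (distance of any of tub, stoneware, cleaner, red_spoon, soap from where it was at the start of the episode above 0.03 m).
It also fails if it takes over 72 s, if anything falls off the work surface, if the arm or the gripper's body presses on something with over 40 N, if the wrist force passes 120 N, or if a joint passes its speed limit or range.

## Working session

There is one attempt and no reset: what is moved stays moved. The work goes in short steps, each a Python script; the robot and the scene stay as the last script left them, time stands still between calls to the robot, and variables do not carry over. Pictures are saved under pics/ and viewed, at most 10 in all, crops included, and the job is handed in when it is done.

```bash
mkdir -p pics
python3 - <<'E'
from plant import bot
import cv2,numpy as np
for n in("side","top"):
    cv2.imwrite(f"pics/{n}0.png",bot.grab_frame(n)); c=bot.camera_info(n)
    print(n,np.round(c["camera_matrix"],1).tolist(),np.round(c["R"],3).tolist(),np.round(c["t"],3), np.round(-c["R"].T@c["t"],3))
s=bot.state();print(s["t"],s["position"],s["eef_rot"],s["width"])
E
```

```text
side [[605.6, 0.0, 322.2], [0.0, 605.6, 242.4], [0.0, 0.0, 1.0]] [[-0.875, -0.484, -0.011], [-0.289, 0.541, -0.79], [0.388, -0.688, -0.613]] [0.424 0.233 1.525] [-0.153  1.128  1.124]
top [[609.4, 0.0, 319.1], [0.0, 609.4, 231.8], [0.0, 0.0, 1.0]] [[0.366, -0.931, 0.001], [-0.786, -0.31, -0.535], [0.498, 0.195, -0.845]] [-0.188  0.45   1.63 ] [-0.388 -0.353  1.619]
0.1 [ 0.16593406 -0.52369165  0.2303328 ] [[ 9.53270265e-01  3.02117965e-01 -7.33433509e-04]
 [ 3.02118839e-01 -9.53268201e-01  1.98615465e-03]
 [-9.91058412e-05 -2.11492625e-03 -9.99997759e-01]] 0.08523024971439731
```

View pics/side0.png

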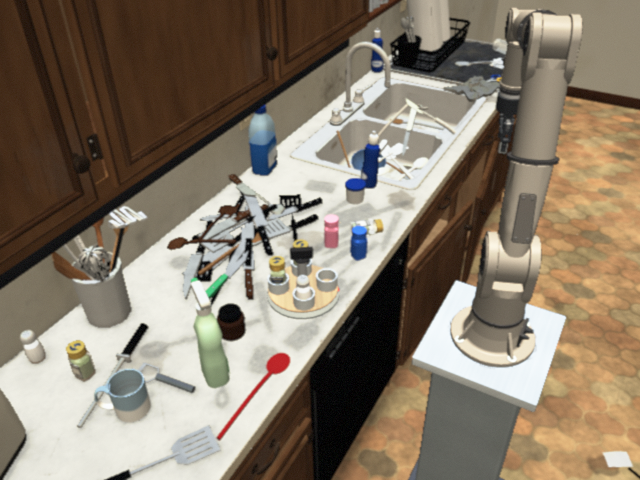

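View pics/top0.png

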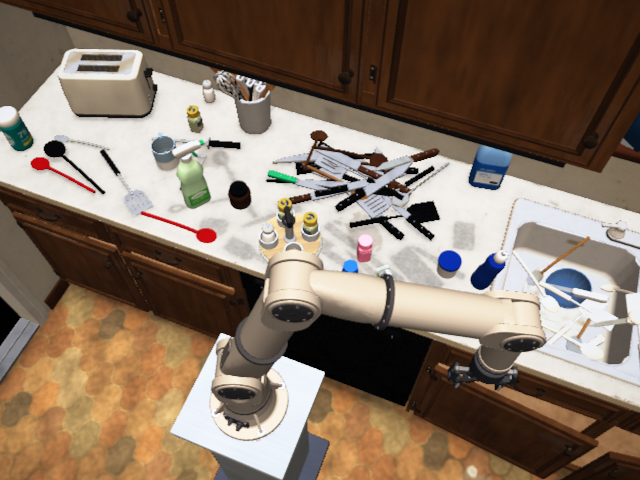

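Side view: the fallen jar lies at (367,226) with its cap at (377,226). Look-alikes are the pink jar (331,231), the blue jar (359,243), the jars in the carousel (277,270) and (300,250), and the standing jar (80,360). The white shaker is in the left pocket at (304,290), and another shaker stands at (33,347). In the top view the arm hides the jar, so I'll swing it away and take crops.

Run:
```python
from plant import bot
import cv2,numpy as np
q=list(bot.state()["joints"]); q[0]=2.2; bot.goto_joints(q)
a=bot.grab_frame("side");b=bot.grab_frame("top")
cv2.imwrite("pics/side1.png",a);cv2.imwrite("pics/top1.png",b)
c=cv2.resize(a[200:330,240:400],None,fx=5,fy=5,interpolation=cv2.INTER_CUBIC)[:, :800]
d=cv2.resize(b[190:310,240:400],None,fx=5,fy=5,interpolation=cv2.INTER_CUBIC)
cv2.imwrite("pics/c1.png",cv2.resize(c,(738,600)));cv2.imwrite("pics/d1.png",d);print(bot.state()["t"])
```

```text
2.075
```

View pics/d1.png

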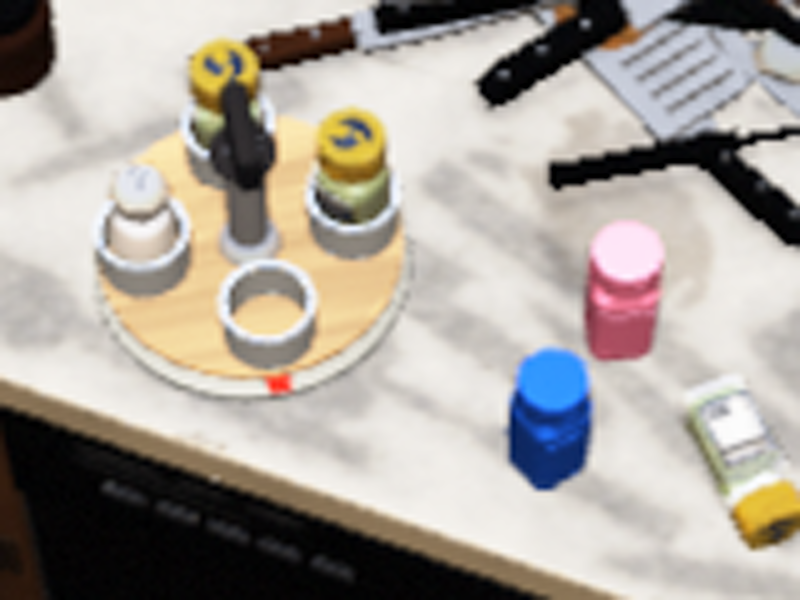

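View pics/c1.png

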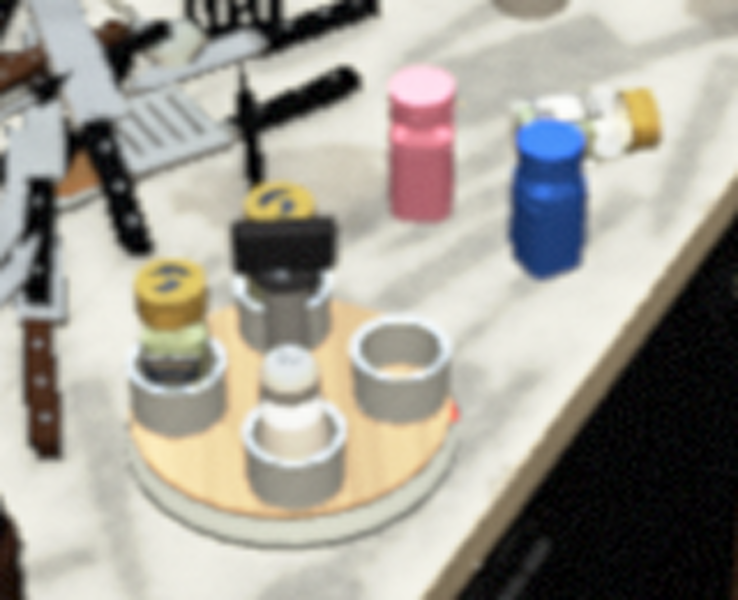

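Crops: the fallen jar lies right of the blue and pink look-alikes, with its cap at about top (393,292) / side (378,226). The front pocket is empty, at top (293,251) / side (327,280). The white shaker is in the left pocket (top (268,236)), so the wheel must turn anticlockwise. Next I'll measure from both views.

```bash
cat > h.py <<'E'
from plant import bot
import cv2,numpy as np
from scipy.spatial.transform import Rotation as Ro
C={n:bot.camera_info(n) for n in("side","top")}
def P(n): c=C[n]; return c["camera_matrix"]@np.c_[c["R"],c["t"]]
def ray(n,p):
    c=C[n]; d=c["R"].T@np.linalg.inv(c["camera_matrix"])@np.r_[p,1]; return -c["R"].T@c["t"],d
def plane(n,p,z): o,d=ray(n,p); return o+d*(z-o[2])/d[2]
def tri(ps,pt):
    X=cv2.triangulatePoints(P("side"),P("top"),np.float64(ps),np.float64(pt)).ravel(); return X[:3]/X[3]
def proj(n,X): x=P(n)@np.r_[X,1]; return x[:2]/x[2]
def blobs(im,lo,hi,roi,amin=15):
    x0,y0,x1,y1=roi; m=cv2.inRange(cv2.cvtColor(im[y0:y1,x0:x1],cv2.COLOR_BGR2HSV),lo,hi)
    _,l,s,c=cv2.connectedComponentsWithStats(m)
    return [(np.round(c[i]+[x0,y0],2),s[i,4],s[i,:4]+[x0,y0,0,0]) for i in range(1,len(s)) if s[i,4]>=amin]
E
python3 - <<'E'
from h import *
np.set_printoptions(precision=4,suppress=True)
a=cv2.imread("pics/side1.png");b=cv2.imread("pics/top1.png")
R={"side":(240,200,400,330),"top":(240,190,410,315)}
for col,lo,hi in(("yel",(18,120,90),(32,255,255)),("blue",(100,120,60),(125,255,255)),("pink",(160,60,120),(178,255,255)),("red",(0,180,150),(5,255,255)),("blk",(0,0,0),(180,255,50)),("ring",(0,0,205),(180,25,255))):
    for n,im in(("side",a),("top",b)):
        r=(255,225,345,330) if n=="side" and col=="blk" else (245,205,325,270) if col in("blk","ring") and n=="top" else (315,265,340,300) if col=="ring" else R[n]
        for x in blobs(im,lo,hi,r): print(col,n,*x)
# green/edges: jar silhouette dump in top view
g=cv2.cvtColor(b,cv2.COLOR_BGR2HSV)
for n,im,r in(("jar",b,(372,258,404,304)),("ring",b,(280,238,308,266)),("ringS",a,(312,264,342,296))):
    x0,y0,x1,y1=r; cv2.imwrite(f"pics/{n}.png",cv2.resize(im[y0:y1,x0:x1],None,fx=12,fy=12,interpolation=cv2.INTER_NEAREST))
H=[cv2.imread(f"pics/{n}.png") for n in("jar","ring","ringS")]
o=np.zeros((552,800,3),np.uint8);o[:552,:384]=H[0][:552];k=cv2.resize(H[1],(270,270));o[:270,400:670]=k;k=cv2.resize(H[2],(250,267));o[280:547,400:650]=k
cv2.imwrite("pics/mix.png",o)
E
```

```text
yel side [378.94 224.83] 54 [376 220   7  12]
yel side [296.07 244.54] 28 [294 240   6   8]
yel side [304.85 243.5 ] 20 [303 241   5   6]
yel side [276.72 264.68] 130 [270 257  14  14]
yel top [283.98 204.07] 105 [278 198  14  15]
yel top [309.72 219.54] 142 [303 212  14  15]
yel top [393.34 292.19] 119 [387 286  14  14]
blue side [358.45 242.16] 437 [351 226  16  34]
blue top [349.56 273.08] 367 [342 260  16  28]
pink side [331.   233.93] 335 [325 220  13  28]
pink top [363.56 252.29] 239 [357 241  15  21]
blk side [295.08 229.19] 52 [291 225  12  15]
blk side [263.56 239.13] 143 [255 227  17  28]
blk side [301.29 254.48] 189 [291 249  21  13]
blk side [342.42 326.92] 24 [339 323   6   7]
blk top [287.82 218.28] 138 [282 207  13  21]
ring side [330.44 270.44] 142 [316 265  24  17]
ring top [259.74 235.8 ] 1314 [245 205  48  65]
ring top [314.96 216.3 ] 392 [292 205  33  37]
ring top [292.38 247.7 ] 93 [284 239  19  19]
ring top [308.98 259.73] 62 [299 246  22  22]
ring top [319.99 261.11] 144 [312 250  13  20]
```

View pics/mix.png

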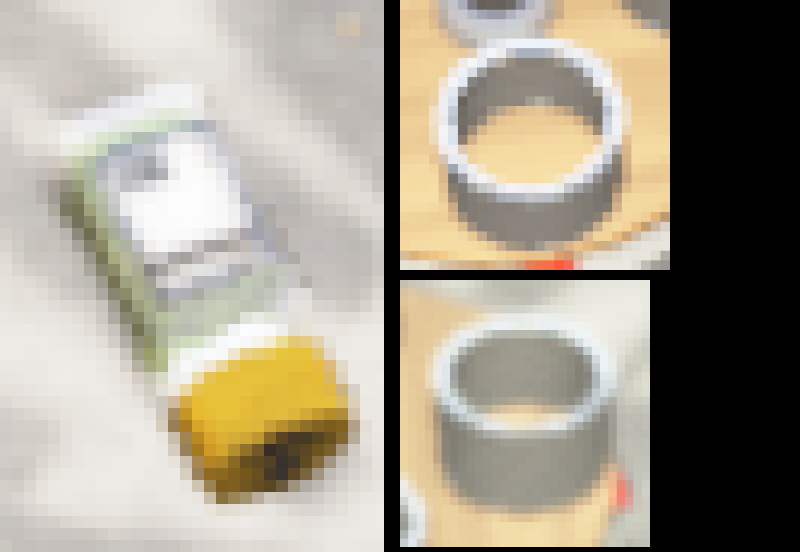

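The jar in the top view runs from the base end at about (382.4,266.4) to the cap face at (395.2,295.4). The empty pocket's rim centre is at top (292.9,249.9) and side (326.4,275.0).

Run:
```python
from h import *
np.set_printoptions(precision=4,suppress=True)
rim=tri((326.4,274.95),(292.9,249.85));print("rim",rim, plane("top",(292.9,249.85),.062),plane("side",(326.4,274.95),.062))
print("handle",tri((301.3,254.5),(287.8,217)), plane("side",(301.3,254.5),.142))
print("red",plane("top",(240+280/5,190+384/5),.012))
print("cap",tri((379.5,224.8),(393.34,291.5)))
b=plane("top",(382.4,266.4),.025);c=plane("top",(395.2,295.4),.021);d=(b-c)[:2];print("jar",b,c,np.linalg.norm(d),np.degrees(np.arctan2(-d[1],-d[0])))
print("blue",plane("top",(349.5,283),0.01),plane("side",(358.5,255),.01),"pink",tri((331,233.9),(363.6,252.3)))
print("lidYelR",tri((300,243),(309.7,219.5)),"back?",tri((276.7,264.7),(284,204)))
```

```text
rim [0.4411 0.0547 0.061 ] [0.441  0.0545 0.062 ] [0.4402 0.0559 0.062 ]
handle [0.4959 0.0914 0.1378] [0.4911 0.0966 0.142 ]
red [0.4164 0.036  0.012 ]
cap [ 0.4324 -0.2629  0.0278]
jar [ 0.5058 -0.2068  0.025 ] [ 0.43   -0.2714  0.021 ] 0.09956873280261357 -139.54785177520284
blue [ 0.4249 -0.1323  0.01  ] [ 0.4291 -0.1187  0.01  ] pink [ 0.5287 -0.1395  0.0355]
lidYelR [0.529  0.0344 0.1196] back? [0.5505 0.1286 0.1101]
```

```bash
cat >> h.py <<'E'
d=np.array([-.761,-.649,0]);d/=np.linalg.norm(d);Z=np.array([0,0,1.])
base=np.array([.5044,-.2080,.021]); AX=np.array([.4953,.0913]); PK=np.array([.441,.0547]); YAW=np.radians(34)
def frame(a,y): return np.c_[np.cross(y,a),y,a]
def lie(t,sg): return frame(-d*np.sin(t)-Z*np.cos(t), sg*np.cross(Z,d))
def stand(t,sg,psi):
    r=Ro.align_vectors([Z,np.cross(Z,d)],[d,np.cross(Z,d)])[0]
    return (Ro.from_rotvec([0,0,psi])*r).as_matrix()@lie(t,sg)
def down(t,yaw,sg=1): # tool leaning t, pointing outward along yaw
    h=np.array([np.cos(yaw),np.sin(yaw),0]); return frame(h*np.sin(t)-Z*np.cos(t), sg*np.cross(Z,h))
def tcp(g,R): return np.asarray(g)+.019*R[:,2]
E
python3 - <<'E'
from h import *
G=base+.055*d+[0,0,.005]
S=np.array([.46,-.26,.0])
ik=bot.inverse_kinematics
for td in(20,30,40,45,50):
  for sg in(1,-1):
    t=np.radians(td);R=lie(t,sg); q=ik(tcp(G,R),R)
    if q is None: continue
    for ps in range(-180,180,20):
        R2=stand(t,sg,np.radians(ps)); q2=ik(tcp(S+[0,0,.06],R2),R2); q3=ik(tcp(S+[0,0,.12],R2),R2)
        if q2 is not None and q3 is not None: print(td,sg,ps,np.round(q,2),np.round(q2,2))
for td in(0,15,25):
  for sg in(1,-1):
   R=down(np.radians(td),YAW,sg); print("down",td,sg,[None if (q:=ik(tcp(g,R),R)) is None else np.round(q,2) for g in([.46,-.26,.07],[*PK,.1],[*PK,.2],[*AX,.148])])
E
```

```text
20 1 -180 [ 1.26  0.62 -0.77  1.93  0.13  0.65 -0.36] [ 1.29  0.86 -0.23  1.89 -1.1   1.21 -2.04]
20 1 -160 [ 1.26  0.62 -0.77  1.93  0.13  0.65 -0.36] [ 1.21  0.97 -0.25  1.59 -0.81  1.43 -2.18]
20 1 -140 [ 1.26  0.62 -0.77  1.93  0.13  0.65 -0.36] [ 1.12  1.1  -0.33  1.28 -0.56  1.68 -2.27]
20 1 -120 [ 1.26  0.62 -0.77  1.93  0.13  0.65 -0.36] [ 1.01  1.24 -0.44  0.99 -0.32  1.94 -2.29]
20 1 -20 [ 1.26  0.62 -0.77  1.93  0.13  0.65 -0.36] [ 0.08  1.2   0.2   1.01  0.44  2.   -1.01]
20 1 0 [ 1.26  0.62 -0.77  1.93  0.13  0.65 -0.36] [ 0.24  1.11 -0.35  1.28  0.92  1.96 -1.19]
20 1 20 [ 1.26  0.62 -0.77  1.93  0.13  0.65 -0.36] [ 0.39  1.11 -0.72  1.57  1.28  2.01 -1.29]
20 1 40 [ 1.26  0.62 -0.77  1.93  0.13  0.65 -0.36] [ 0.49  1.12 -0.9   1.87  1.56  2.03 -1.31]
20 1 60 [ 1.26  0.62 -0.77  1.93  0.13  0.65 -0.36] [ 0.53  1.06 -0.9   2.17  1.79  1.94 -1.3 ]
20 1 80 [ 1.26  0.62 -0.77  1.93  0.13  0.65 -0.36] [ 0.19  0.79 -0.35  2.45  2.02  1.47 -1.52]
20 1 140 [ 1.26  0.62 -0.77  1.93  0.13  0.65 -0.36] [ 1.97  1.26 -1.1   2.43  3.68  0.42 -0.57]
20 1 160 [ 1.26  0.62 -0.77  1.93  
[... 14450 characters left out ...]
4, -0.82,  1.88,  0.22,  0.76, -0.58]), array([ 0.88,  0.27, -1.06,  2.16,  0.21,  0.61, -1.27]), array([ 1.05,  0.03, -1.11,  2.02, -0.13,  0.88, -0.96]), array([ 0.76,  0.32, -1.06,  1.98,  0.28,  0.77, -1.4 ])]
down 25 1 [array([-0.06,  0.68,  1.13,  1.99, -1.17,  1.21, -2.48]), array([ 1.  ,  0.19, -1.04,  2.29, -0.2 ,  0.39,  2.34]), array([-0.18, -0.1 ,  0.2 ,  2.19, -0.35,  0.72,  2.41]), array([ 0.88,  0.22, -1.05,  2.11, -0.01,  0.52,  2.05])]
down 25 -1 [array([ 1.37,  0.55, -0.79,  1.94, -0.06,  0.67, -0.26]), array([ 1.  ,  0.19, -1.04,  2.29, -0.2 ,  0.39, -0.81]), array([ 1.06, -0.11, -0.94,  2.15, -0.53,  0.78, -0.54]), array([ 0.88,  0.22, -1.05,  2.11, -0.01,  0.52, -1.09])]
```

Run:
```python
from h import *
print("tub",plane("top",(449,262),.066).round(3),"soap top",plane("top",(500,257),.2).round(3),"soap base",plane("side",(369,186),0).round(3))
R=lie(np.radians(45),1); G=base+.055*d+[0,0,.005]
bot.gripper_to(.085,40)
bot.move_pose(tcp(G,R)-.24*R[:,2],R)
bot.line_to(tcp(G,R)-.06*R[:,2])
s=bot.state();print(s["t"],s["position"].round(3),s["joints"].round(2))
b=bot.grab_frame("top");a=bot.grab_frame("side")
o=np.hstack([cv2.resize(b[230:320,340:440],(400,360),interpolation=cv2.INTER_CUBIC),cv2.resize(a[180:270,320:420],(400,360),interpolation=cv2.INTER_CUBIC)])
cv2.imwrite("pics/pre.png",o)
```

```text
tub [ 0.568 -0.387  0.066] soap top [ 0.551 -0.508  0.2  ] soap base [ 0.569 -0.484  0.   ]
6.0667 [ 0.44  -0.264  0.055] [ 1.61  0.71 -0.79  1.94 -0.44  0.77  0.41]
```

View pics/pre.png

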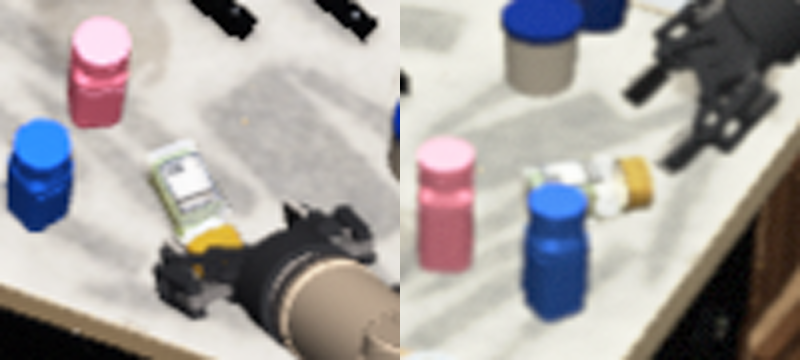

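The gripper straddles the jar's axis, with the cap at (215,238) in the top half, between the fingers. Grasp and lift.

Run:
```python
from h import *
R=lie(np.radians(45),1); G=base+.055*d+[0,0,.005]
print(bot.line_to(tcp(G,R),feed=.1,f_stop=12),bot.state()["position"].round(4),tcp(G,R).round(4))
bot.gripper_to(0.0,40);s=bot.state();print(s["width"],s["finger_force"],s["wrist_force"].round(1))
bot.line_to(tcp(G,R)+[0,0,.2],feed=.2);s=bot.state();print(s["t"],s["width"],s["finger_force"])
S=np.array([.46,-.26,0]);R2=stand(np.radians(45),1,np.radians(-120))
bot.move_pose(tcp(S+[0,0,.17],R2),R2);s=bot.state();print(s["t"],s["width"],s["position"].round(3))
b=bot.grab_frame("top");a=bot.grab_frame("side")
o=np.hstack([cv2.resize(b[200:320,330:450],(400,400),interpolation=cv2.INTER_CUBIC),cv2.resize(a[150:270,320:440],(400,400),interpolation=cv2.INTER_CUBIC)])
cv2.imwrite("pics/up.png",o)
```

```text
False [ 0.4728 -0.2356  0.0127] [ 0.4728 -0.235   0.0126]
0.040460408838994676 40.894099473155165 [-3.8 -0.3  5.3]
8.5417 0.040262215451947456 40.37460035099912
10.6833 0.04012974265517771 [ 0.457 -0.247  0.156]
```

View pics/up.png

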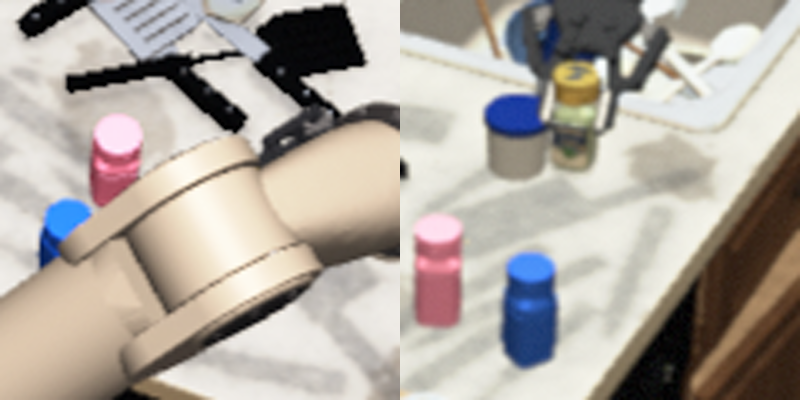

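The jar hangs upright in the side view (175,115). Lower until it touches, let go, and back off.

Run:
```python
from h import *
S=np.array([.46,-.26,0]);R2=stand(np.radians(45),1,np.radians(-120))
bot.line_to(tcp(S+[0,0,.070],R2),feed=.12)
hit=bot.line_to(tcp(S+[0,0,.045],R2),feed=.025,f_stop=3);s=bot.state();print(hit,s["position"].round(4)-.019*R2[:,2],s["wrist_force"].round(1),s["t"])
bot.gripper_to(.060);bot.dwell(.1);bot.gripper_to(.085)
bot.line_to(s["position"]-.13*R2[:,2],feed=.15);bot.dwell(.3);s=bot.state();print(s["t"],s["finger_force"])
bot.line_to(s["position"]+[0,-.06,.12],feed=.25)
b=bot.grab_frame("top");a=bot.grab_frame("side");cv2.imwrite("pics/top2.png",b);cv2.imwrite("pics/side2.png",a)
for n,im,r in(("top",b,(340,210,430,315)),("side",a,(340,190,410,260))):
    for x in blobs(im,(18,120,90),(32,255,255),r):print(n,*x)
o=np.hstack([cv2.resize(b[200:320,330:450],(400,400),interpolation=cv2.INTER_CUBIC),cv2.resize(a[150:270,320:440],(400,400),interpolation=cv2.INTER_CUBIC)])
cv2.imwrite("pics/st.png",o);print(bot.state()["t"])
```

```text
True [ 0.45983874 -0.25981183  0.05473503] [-0.4 -1.3  4. ] 12.425
14.55 0.0Traceback (most recent call last):
  File "<stdin>", line 7, in <module>
plant.PlanningError: the arm cannot follow that straight line within its joint ranges
```

Run:
```python
from h import *
R=down(np.radians(20),YAW,-1)
print([bot.inverse_kinematics(tcp([.459,-.255,z],R),R) is not None for z in(.068,.2)])
b=bot.grab_frame("top");a=bot.grab_frame("side");cv2.imwrite("pics/top2.png",b);cv2.imwrite("pics/side2.png",a)
for n,im,r in(("top",b,(330,200,430,315)),("side",a,(340,190,410,260))):
    for x in blobs(im,(18,120,90),(32,255,255),r):print(n,*x)
for z in(0,.086,.096): print(z,proj("top",[.459,-.255,z]).round(1),proj("side",[.459,-.255,z]).round(1))
o=np.hstack([cv2.resize(b[200:320,330:450],(400,400),interpolation=cv2.INTER_CUBIC),cv2.resize(a[150:270,320:440],(400,400),interpolation=cv2.INTER_CUBIC)])
cv2.imwrite("pics/st.png",o);print(bot.state()["t"])
```

```text
[True, True]
side [371.06 209.03] 86 [366 203  11  11]
0 [392.1 288.6] [369.2 230.2]
0.086 [395.2 274.8] [370.2 207.4]
0.096 [395.6 273.1] [370.4 204.6]
14.65
```

View pics/st.png

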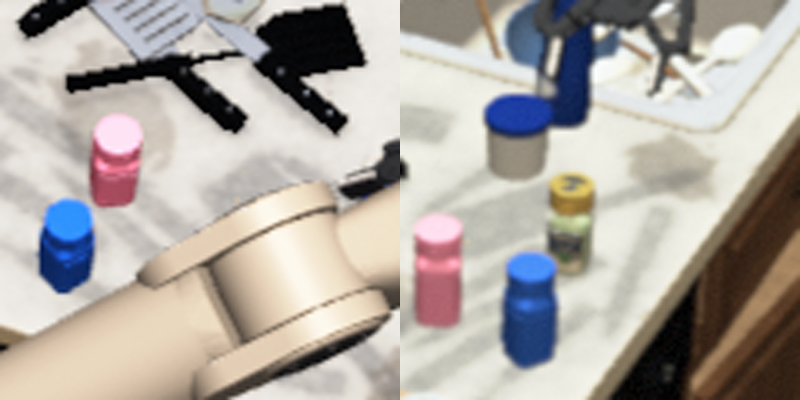

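Side crop: the jar stands upright on the worktop with its cap at (571,190), i.e. full pixel (371,207), as predicted. Now a fresh tilted grip, then carry.

Run:
```python
from h import *
p=bot.state()["position"]
try: bot.line_to(p+[0,0,.08],feed=.25)
except bot.PlanningError: print("no rise")
R=down(np.radians(20),YAW,-1); J=np.array([.459,-.255,.066])
bot.move_pose(tcp(J,R)-.15*R[:,2]+[0,0,.06],R)
bot.gripper_to(.075)
bot.line_to(tcp(J,R)-.09*R[:,2],feed=.2)
print(bot.line_to(tcp(J,R),feed=.1,f_stop=10),bot.state()["position"].round(4),tcp(J,R).round(4))
bot.gripper_to(0,40);s=bot.state();print(s["width"],s["finger_force"],s["t"])
bot.line_to(tcp(J,R)+[0,0,.15],feed=.2);bot.line_to(tcp([*PK,.216],R),feed=.2)
bot.line_to(tcp([*PK,.066+.085],R),feed=.12)
s=bot.state();print(s["width"],s["t"],s["position"].round(4),tcp([*PK,.151],R).round(4))
b=bot.grab_frame("top");a=bot.grab_frame("side")
cv2.imwrite("pics/top3.png",b);cv2.imwrite("pics/side3.png",a)
o=np.hstack([cv2.resize(b[170:290,230:350],(400,400),interpolation=cv2.INTER_CUBIC),cv2.resize(a[210:330,260:380],(400,400),interpolation=cv2.INTER_CUBIC)])
cv2.imwrite("pics/car.png",o)
```

```text
False [ 0.4648 -0.2519  0.0487] [ 0.4644 -0.2514  0.0481]
0.04496481971079226 40.55220235975867 19.4167
0.04456828186489489 22.7083 [0.447  0.0582 0.1336] [0.4464 0.0583 0.1331]
```

View pics/car.png

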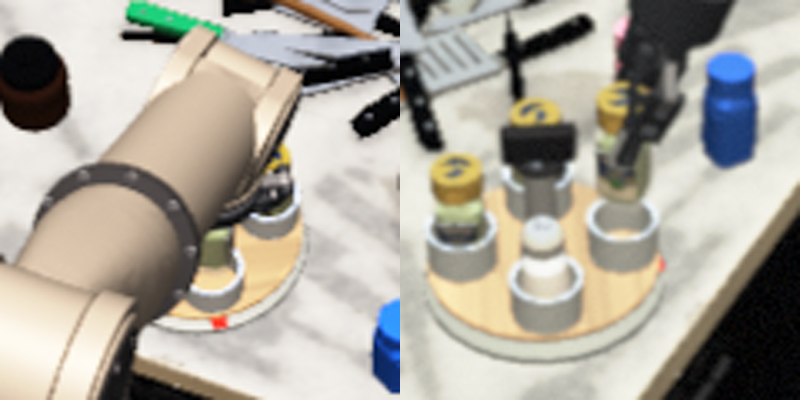

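The jar hangs over the pocket but leans a little towards the carousel axis in the side view (cap centre (618,100), underside (628,200)). I'll measure that lean numerically against the upright view from before.

Run:
```python
from h import *
def edge(im,x0,x1,y0,y1):
    L=cv2.cvtColor(im,cv2.COLOR_BGR2LAB).astype(float); o=[]
    for y in range(y0,y1):
        g=np.linalg.norm(L[y,x0+1:x1+1]-L[y,x0-1:x1-1],axis=1); i=int(g.argmax())
        w=g[max(i-1,0):i+2]; o.append((y,round(x0+(w*np.arange(max(i-1,0),max(i-1,0)+len(w))).sum()/w.sum(),1),int(g.max())))
    return o
a3=cv2.imread("pics/side3.png");a2=cv2.imread("pics/side2.png")
print("upright L",edge(a2,360,369,203,234));print("R",edge(a2,373,382,203,234))
print("held L",edge(a3,313,324,232,272))
for n,im,r in(("s2",a2,(355,195,385,240)),("s3",a3,(312,228,345,262))):
    for x in blobs(im,(18,120,90),(32,255,255),r):print(n,*x)
# bottom outline
for x in range(320,338,2):
    c=cv2.cvtColor(a3,cv2.COLOR_BGR2LAB)[255:280,x].astype(int); print(x,c[:,0].tolist())
```

```text
upright L [(203, np.float64(367.6), 41), (204, np.float64(364.9), 31), (205, np.float64(364.8), 35), (206, np.float64(367.7), 48), (207, np.float64(366.0), 55), (208, np.float64(364.1), 67), (209, np.float64(364.1), 67), (210, np.float64(364.1), 66), (211, np.float64(364.2), 61), (212, np.float64(365.0), 55), (213, np.float64(366.0), 53), (214, np.float64(366.2), 43), (215, np.float64(365.9), 15), (216, np.float64(365.1), 17), (217, np.float64(363.2), 36), (218, np.float64(363.3), 42), (219, np.float64(363.2), 60), (220, np.float64(363.7), 95), (221, np.float64(363.8), 125), (222, np.float64(363.9), 134), (223, np.float64(363.9), 120), (224, np.float64(363.9), 104), (225, np.float64(364.0), 71), (226, np.float64(364.9), 48), (227, np.float64(365.2), 55), (228, np.float64(366.1), 64), (229, np.float64(366.2), 61), (230, np.float64(366.7), 64), (231, np.float64(366.2), 66), (232, np.float64(366.0), 72), (233, np.float64(366.0), 94)]
R [(203, np.float64(374.1), 50), (204, np.float64(375.1), 58), (205, np.float64(377.9), 42), (206, np.float64(373.3), 48), (207, np.float64(378.1), 60), (2
[... 2507 characters left out ...]
, 153, 166, 159, 147, 163, 170, 166, 164, 162, 163, 162, 178, 210]
328 [45, 48, 57, 54, 65, 89, 75, 68, 88, 102, 120, 154, 171, 175, 167, 148, 160, 168, 167, 162, 162, 161, 158, 172, 199]
330 [48, 48, 63, 82, 99, 111, 97, 93, 101, 111, 127, 150, 160, 159, 157, 155, 165, 170, 167, 160, 155, 154, 154, 160, 187]
332 [109, 115, 118, 122, 122, 123, 121, 119, 122, 122, 123, 123, 132, 146, 177, 195, 179, 159, 148, 145, 146, 144, 145, 150, 183]
334 [140, 138, 133, 136, 133, 134, 139, 141, 145, 153, 168, 186, 209, 222, 233, 237, 238, 211, 165, 148, 143, 146, 163, 188, 205]
336 [200, 196, 197, 197, 199, 203, 208, 214, 220, 226, 230, 232, 236, 239, 240, 239, 240, 242, 242, 243, 233, 227, 222, 194, 164]
```

The lean is only about 3°, and the underside is within 1 px of the pocket centre. I'll correct the lean and lower with force stop.

Run:
```python
from h import *
R=down(np.radians(23),YAW,-1)
bot.line_to(tcp([*PK,.151],R),R,feed=.05)
bot.line_to(tcp([*PK,.107],R),feed=.1,f_stop=5)
s=bot.state();print((s["position"]-.019*R[:,2]).round(4),s["wrist_force"].round(1))
hit=bot.line_to(tcp([*PK,.086],R),feed=.025,f_stop=4)
s=bot.state();print(hit,(s["position"]-.019*R[:,2]).round(4),s["wrist_force"].round(1),s["width"],s["t"])
```

```text
[0.4418 0.0541 0.1217] [ 0.5 -0.4 -1.7]
True [0.4417 0.0547 0.0921] [-0.3 -0.4  3.3] 0.04436743369442057 24.55
```

Contact came at 92.1 mm, as expected for the pocket floor. Let go, back out and check.

Run:
```python
from h import *
s=bot.state();R=s["eef_rot"];p=s["position"]
bot.gripper_to(.062);bot.dwell(.3)
bot.line_to(p-.10*R[:,2],feed=.15);bot.line_to(p-.10*R[:,2]+[0,0,.06],feed=.2)
q=list(bot.state()["joints"]);q[0]+=.7;bot.goto_joints(q)
b=bot.grab_frame("top");a=bot.grab_frame("side")
for n,im,r in(("side",a,(255,225,345,300)),("top",b,(260,190,325,270))):
    for x in blobs(im,(18,120,90),(32,255,255),r):print(n,*x)
print("expect cap",[proj(n,[*PK,.112]).round(1) for n in("side","top")],bot.state()["t"])
o=np.hstack([cv2.resize(b[170:290,230:350],(400,400),interpolation=cv2.INTER_CUBIC),cv2.resize(a[210:330,260:380],(400,400),interpolation=cv2.INTER_CUBIC)])
cv2.imwrite("pics/pl.png",o)
for t in(0,1,2,3):
  for sg in(1,-1):
    ok=[None if (k:=bot.inverse_kinematics(tcp([*AX,.148],F:=down(0,YAW+x,sg)),F)) is None else k.round(2).tolist() for x in(0,.8,1.6)] if t==0 else ''
    if ok: print(sg,ok)
```

```text
side [296.04 244.35] 26 [294 240   6   8]
side [304.78 243.39] 18 [303 241   4   6]
side [325.95 261.96] 124 [320 255  13  14]
side [276.79 264.61] 132 [270 257  14  14]
top [284.1  204.11] 107 [278 198  14  15]
top [309.74 219.5 ] 141 [303 212  14  15]
expect cap [array([326.2, 260.2]), array([292.2, 241. ])] 27.7417
1 [[0.57, 0.52, -1.07, 1.76, 0.5, 1.16, 1.51], [0.57, 0.52, -1.07, 1.76, 0.5, 1.16, 2.31], [-0.38, 0.3, 0.2, 1.8, -0.07, 1.05, -2.67]]
-1 [[0.57, 0.52, -1.07, 1.76, 0.5, 1.16, -1.63], [0.43, 0.43, -0.84, 1.77, 0.35, 1.11, -0.71], [0.61, 0.55, -1.14, 1.76, 0.54, 1.18, -0.07]]
```

View pics/pl.png

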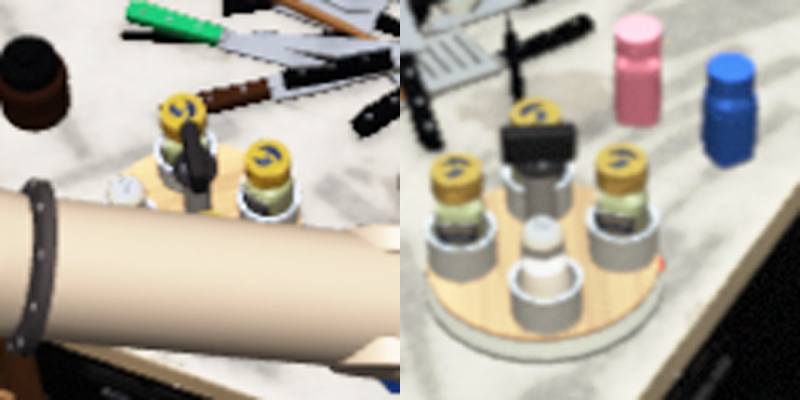

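Side view: the jar stands upright in the front pocket, cap at (621,165), i.e. full pixel (326,262) against (326.2,260) expected. Now the handle: grip the bar and turn it a quarter anticlockwise.

Run:
```python
from h import *
R=down(0,YAW,-1)
bot.move_pose(tcp([*AX,.26],R),R); bot.gripper_to(.055,40)
hit=bot.line_to(tcp([*AX,.148],R),feed=.12,f_stop=12);s=bot.state();print(hit,s["position"].round(4),s["joints"].round(2))
assert not hit
bot.gripper_to(0,40);s=bot.state();print(s["width"],s["finger_force"],s["wrist_force"].round(1),s["wrist_torque"].round(2),s["t"])
q=s["joints"].copy()
for f in(.4,.8,1.2,1.58):
    k=q.copy();k[6]+=f;bot.goto_joints(k);s=bot.state();print(f,s["wrist_force"].round(1),s["wrist_torque"].round(2),s["position"].round(4),s["t"])
```

```text
False [0.4959 0.0917 0.1297] [ 0.56  0.51 -1.05  1.76  0.48  1.16 -1.62]
0.015141987313770021 41.78256690502167 [-0.3 -1.6  3.2] [-0.32 -0.1   0.01] 30.875
0.4 [ 2.2 -1.7  0.4] [-0.23 -0.18 -0.29] [0.4965 0.0903 0.1297] 31.3417
0.8 [ 3.9 -1.2 -1.6] [-0.36 -0.68  0.01] [0.497  0.0902 0.1297] 31.8083
1.2 [ 5.6 -2.4 -2.1] [-0.4  -0.86  0.21] [0.4975 0.0901 0.1297] 32.275
1.58 [ 6.8 -1.2 -3.3] [-0.29 -1.12 -0.03] [0.498  0.0904 0.1297] 32.725
```

Detent torques fit a quarter turn. Release, retreat and check.

Run:
```python
from h import *
bot.gripper_to(.05);bot.dwell(.5)
p=bot.state()["position"];bot.line_to(p+[0,0,.12],feed=.12)
q=list(bot.state()["joints"]);q[0]=1.5;bot.goto_joints(q);q[0]=2.2;bot.goto_joints(q);bot.dwell(.5)
b=bot.grab_frame("top");a=bot.grab_frame("side")
cv2.imwrite("pics/fin_top.png",b);cv2.imwrite("pics/fin_side.png",a)
b0=cv2.imread("pics/top1.png");a0=cv2.imread("pics/side1.png")
for n,im,r in(("side",a,(255,225,345,330)),("top",b,(255,190,325,270))):
    for x in blobs(im,(18,120,90),(32,255,255),r,10):print(n,x[0],x[1])
h=np.array([np.cos(YAW),np.sin(YAW)]);l=np.array([-h[1],h[0]])
for nm,v in(("front",-h),("right",-l),("back",h),("left",l)): print(nm,[proj(n,[*(AX+.065*v),.112]).round(1) for n in("side","top")])
for n,x,y,rs in(("top",b,b0,{"tub":(435,245,465,285),"stone":(225,175,255,212),"clean":(170,140,215,210),"spoon":(140,205,220,245),"soap":(470,245,510,295)}),):
    for k,(x0,y0,x1,y1) in rs.items(): print(k,cv2.absdiff(x[y0:y1,x0:x1],y[y0:y1,x0:x1]).mean().round(2))
o=np.hstack([cv2.resize(b[170:290,230:350],(400,400),interpolation=cv2.INTER_CUBIC),cv2.resize(a[210:330,260:380],(400,400),interpolation=cv2.INTER_CUBIC)])
cv2.imwrite("pics/fin.png",o);print(bot.state()["t"])
# shaker front: near-white patch inside front cap position
for n,im in(("side",a),("top",b)):
    u=proj(n,[*PK,.105]).round().astype(int); print(n,im[u[1]-2:u[1]+3,u[0]-2:u[0]+3].reshape(-1,3).mean(0).round())
```

```text
side [295.61 247.82] 38
side [304.83 245.95] 42
side [276.67 264.4 ] 134
side [302.99 278.94] 160
top [284.69 205.41] 140
top [309.52 219.49] 142
top [266.83 226.83] 149
front [array([326. , 260.2]), array([292.2, 240.9])]
right [array([299.8, 246.5]), array([309.5, 218.6])]
back [array([276.5, 263.4]), array([283.8, 204.9])]
left [array([302.9, 278.1]), array([266.2, 226.6])]
tub 11.53
stone 8.34
clean 12.43
spoon 11.48
soap 10.17
38.2833
side [227. 226. 221.]
top [218. 208. 204.]
```

Caps are at right, back and left, with white at the front. The difference figures for the bystanders need a check against a static background region.

Run:
```python
from h import *
for n in("top","side"):
    x=cv2.imread(f"pics/fin_{n}.png");y=cv2.imread(f"pics/{n}1.png")
    rs={"tub":(430,240,470,290),"stone":(222,172,258,214),"clean":(170,140,215,212),"spoon":(135,200,220,248),"soap":(470,242,512,298),"toaster":(60,50,155,120)} if n=="top" else {"tub":(340,172,370,208),"stone":(212,300,250,345),"clean":(188,280,232,390),"spoon":(215,350,295,440),"soap":(355,130,385,190),"mug":(105,365,150,420)}
    for k,(a,b,c,e) in rs.items():
        g=[cv2.cvtColor(i[b:e,a:c],cv2.COLOR_BGR2GRAY).astype(np.float32) for i in(y,x)]
        print(n,k,np.round(cv2.phaseCorrelate(*g,cv2.createHanningWindow(g[0].shape[::-1],cv2.CV_32F)),2)[0] if 0 else [np.round(v,2) for v in cv2.phaseCorrelate(*g,cv2.createHanningWindow(g[0].shape[::-1],cv2.CV_32F))], cv2.absdiff(x[b:e,a:c],y[b:e,a:c]).mean().round(1))
```

```text
top tub [array([ 0.03, -0.01]), np.float64(0.99)] 12.2
top stone [array([0.03, 0.54]), np.float64(0.96)] 9.5
top clean [array([0.53, 0.07]), np.float64(0.99)] 12.4
top spoon [array([0.06, 0.09]), np.float64(0.98)] 11.3
top soap [array([ 0.64, -0.19]), np.float64(0.99)] 10.5
top toaster [array([-0.04, -0.06]), np.float64(0.96)] 11.7
side tub [array([0.04, 0.17]), np.float64(0.98)] 1.2
side stone [array([0.05, 0.57]), np.float64(0.89)] 1.9
side clean [array([0.52, 0.  ]), np.float64(0.97)] 1.1
side spoon [array([ 0.03, -0.  ]), np.float64(0.95)] 1.0
side soap [array([-0.03,  0.21]), np.float64(0.93)] 1.9
side mug [array([0.59, 0.05]), np.float64(0.91)] 1.1
```

Nothing moved: the differences are only a change in brightness. Handing in.

```bash
python3 -c "
from plant import bot
print(bot.close_job())"
```

```text
the job is handed in; nothing more can be done
None
```

The job is handed in at about 38 s on the robot's clock, with no verdict returned: the jar was stood up, released, regripped and set in the front pocket, then the carousel was turned one click anticlockwise, and the last pictures show the salt shaker at the red mark, the three jars in their pockets and no bystander moved.

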